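# Close and latch the food carrier

### The job

Push the open lid of the grey food carrier fully shut, and then push the latch lever on its front down past its dead point until it snaps home and stays locked. Do it all by pushing with the fingertips or the outside of the fingers: do not grip or lift anything or raise the lid further, leave the carrier's neighbours on the counter where they stand, and finish clear of everything.

Things in the scene. Friction and masses are not known exactly. Their poses are not given: they have to be found in the camera images.
- carrier: Grey plastic insulated food carrier, 240 mm (own x) by 300 mm (own y), 130 mm high without lid, fixed. Origin: centre of its underside. Own x points from its front (the latch side, facing the robot's right) to the hinge side; z up. The lid's hinge line runs along own y at x = +120 mm, height 130 mm. Loose things stand round it: outside |y| 70 mm in front of it, 25 mm or more from its side walls.
- lid (a joint): Lid angle, rad: 0 fully shut, growing as its front edge rises; starts at 0.35 to 0.65 (edge 0.22 to 0.31 m above the counter). A flat grey slab 247 by 306 mm, 26 mm thick, about 0.4 kg; its top is 157 mm above the counter when shut. A stiff hinge keeps it where it is left; it closes under a push down of a few N on its top near the front edge and does not spring back.
- lid_edge (a point): Middle of the lid's front top edge. When shut it lies at own x = -125 mm of the carrier, 157 mm above the counter. The axes are those of the lid: x along the lid towards the hinge, z out of its top.
- lever (a joint): Latch lever angle, rad: 0 open (at its stop, 50 degrees above level, pointing away from the carrier, as it starts), growing as it is pushed down; dead point 0.78; locked 0.95, at the end stop, 4 degrees below level. Before the dead point a spring pushes it back (peak 0.6 N m near 0.35 rad: 6 N at 100 mm from the pivot); from about 0.83 it snaps to 0.95 by itself and stays.
- latch_pivot (a point): The lever's pivot, on a steel bracket in the middle of the carrier's front: own x = -165 mm, y = 0 of the carrier, 165 mm above the counter; the pivot axis is along the carrier's y. Axes as the carrier's.
- lever_tip (a point): End of the lever, on its centre line, 120 mm from the pivot. A straight steel rod with a round black grip, 20 mm thick, over its outer 70 mm; points to the carrier's -x and up. A steel clamp arm, 70 mm long with a rubber foot, stands upright 20 mm behind the lever's pivot; linked to the lever, it swings down onto the lid as the lever goes down, so leave its way free.
- shaker: Glass salt shaker with a metal cap, 48 mm across, 90 mm high, loose; origin at the centre of its underside. To be left alone.
- steel_cup: Open steel cup, 72 mm across, 70 mm high, loose; origin at the centre of its underside. To be left alone.
- squeeze: White squeeze bottle, 56 mm across, 160 mm high, loose; origin at the centre of its underside. To be left alone.
- spoon: Steel serving spoon lying on the counter beside the carrier, loose. To be left alone.
- mug: White mug, 80 mm across, 95 mm high, on the left of the counter, loose; origin at the centre of its underside. To be left alone.

How it is judged:
On the way, in this order (a step that is already met when the one before it is completed fails the run):
1. the lid is fully shut while the lever is still open (value of joint lid below 0.03 rad and value of joint lever below 0.7 rad), for 0.2 s.
2. the lever has snapped past its dead point into lock (value of joint lever above 0.9 rad), for 0.2 s.
At the end, for the whole second after the job is handed in: The lid is shut (within 0.03 rad) and the lever stays locked by itself (above 0.90 of its 0.95 rad) (value of joint lid below 0.03 rad and value of joint lever above 0.9 rad); the robot touches nothing.
It fails at once if the lid is raised well above where it stood (past 0.80 rad) (value of joint lid above 0.8 rad).
It fails at once if a neighbour on the counter is moved more than 25 mm or lifted (distance of any of shaker, steel_cup, squeeze, spoon, mug from where it was at the start of the episode above 0.025 m).
It also fails if it takes over 48 s, if anything falls off the work surface, if the arm or the gripper's body presses on something with over 40 N, if the wrist force passes 120 N, or if a joint passes its speed limit or range.

### The arm

A 6-joint arm with a two-finger parallel gripper is mounted at the origin on the work surface. World frame = base frame: x ahead of the robot, y to its left, z up, the work surface at z = 0. Lengths are in m, angles in rad, forces in N, time in s.
With the tool pointing down it reaches from about 0.425 to 0.95 m from the base axis. Payload 3.5 kg.
Tool frame: the origin (TCP) lies midway between the tips of the shut fingers; the grasp point (between the pads) lies 19 mm behind it (ctrl.tcp_to_grasp is the distance from the TCP to the grasp point, in m); z points along the fingers, x is the direction in which the jaws open and shut, and the axes are right-handed (so a half turn about z gives the same grasp; the last joint's range is limited). The gripper opens to 85 mm and grips with 20 to 120 N. Pads are 22 mm wide; open, the fingers measure 114 mm over their backs; the gripper's body (76 mm by 85 mm) begins 54 mm behind the grasp point. The pads swing forward as they close: fully open they stand 13 mm farther back than shut.
Start: joints at [-0.15, 0.286, 1.577, -0, 1.279, -0.15], TCP at [0.675, 0, 0.231] pointing down, gripper open.
Joint ranges: [-2.77, 2.77], [-0.9, 2.22], [0.21, 2.48], [-1.53, 4.67], [0.24, 2.81], [-2.84, 2.84]. Speed limits (rad/s): [2.79, 2.79, 3.14, 3.14, 3.14, 3.14].

### API

Orientations are given as a unit quaternion [x, y, z, w].
In Python, from plant import ctrl, cams, workorder, spotter gives the robot as it stands. The module is installed in compiled form; this text tells all that it offers.
- The arm moves only by the tool send_rows, never from a script. Its argument "motion" is one flat list of numbers, 5 for each row, row after row: the shift along the tool's x, y, z in cm, then the turn about the tool's z in rad, then the finger opening in cm, from 0 to 8.54. In form: [tx, ty, tz, spin, gripper, tx, ty, tz, spin, gripper, ...]. A call has 1 to 12 rows; each row shifts and turns the pose as measured when the row begins, along the tool's axes as they then stand; what a row does not reach is not made up. A row lasts 1/10 s, in which the tool goes at most 50 mm and 8.59 degrees, less where a joint would pass 70% of its speed; a pose out of reach is approached as far as the arm can. A call is refused whole if a number of a shift passes 5 or a number of a turn 0.15, either way. A call with a gripper value outside its range is refused whole. The fingers move at their own pace and stop on an object; "grip_force" is the grip in N (left out, the last holds). Time passes only in rows, so rows that do not move let the fingers close. It gives the time, the measured TCP pose, the force and the opening at its end, in the units of the state.
- ctrl.get_state(): the state, without advancing time (a new reading comes with each control period).
- cams.read_camera(name): name is "scene" or "side" or "wrist"; returns (picture, depth): 384x512x3 uint8, red, green, blue; 384x512 float32, m along the optical axis (not along the pixel's ray), 0 where there is no reading.
- cams.camera_params(name): a dict with "fx", "fy", "cx", "cy" (pixels), "k1" (the pictures are not rectified: a ray, as slopes to the right and down, at radius r is drawn at 1 + k1 r^2 times it, then the intrinsics apply), "xyz" and "attitude" of the camera in the world; the wrist camera has in their place "mount" (4x4, takes a point from camera to tool coordinates, whose origin is the TCP and whose axes are the tool frame's). Camera axes: x right, y down, z forward; pixel columns grow to the right and rows downward; lengths in m; the calibration is good to about 2 mm. A picture is of the moment at which its call begins: read the wrist's pose just before it. camera_params takes no time and is no camera call.
- workorder.sign_off(): hands the job in, once; it reports no verdict.
Trained networks look in the newest picture that a camera, given by its name, has taken for a name from the list of things; names that differ only in an ending like _2 or _b are one class to them, and where a whole thing is asked for, a point or a joint stands for the part that bears it (a point fixed in the world has none). Each returns a list of dicts, best first, with "conf" (0 to 1); they miss things now and then, are a little off and sometimes report something else, mostly with a low value. They report only what shows in the picture. A call takes as long as a camera call.
- spotter.trace(target, camera): "mask" (384x512 bool, what is visible of it) and "bbox" ([left, top, width, height] in pixels, round what is visible of it).
The state is a dict: "time": time; "qpos": joint angles; "dq": joint speeds; "joint_efforts": joint torques, N m; "eef_pos": TCP position; "tcp_rot": TCP orientation; "contact_force": force on the tool from outside, world axes, zero at the start; "wrist_torque": the same for the moment, N m; "opening": opening from 0.0 (shut) to 1.0 (fully open).
Only numpy, scipy, OpenCV 4.12 (cv2) and the standard library are available. Lean on these libraries where they do the work, as an engineer would, in place of code of your own. Each camera call takes 0.05 s, during which the arm holds its last target.

## Working session

There is one attempt and no reset: what is moved stays moved. The work goes in short steps, Python scripts to look and compute and a tool call to move; the robot and the scene stay as the last step left them, time stands still between calls to the robot, and variables do not carry over. Pictures are saved under pics/ and viewed, and the job is handed in when it is done.

Besides the shell and the picture viewer there is one more tool, called after "Call:" as name(argument=value, ...), one argument or row to a line, values as JSON. send_rows: Moves the arm, as the interface text tells. Its arguments: {"type":"object","properties":{"motion":{"type":"array","items":{"type":"number"}},"grip_force":{"type":"number"}},"required":["motion"]}

```bash
mkdir -p pics; cat > h.py <<'E'
import numpy as np,cv2
from scipy.spatial.transform import Rotation as R
from plant import ctrl,cams,workorder,spotter
def pose():
    s=ctrl.get_state(); return np.array(s['eef_pos']),R.from_quat(s['tcp_rot'])
def cloud(name,dep,st=None):
    p=cams.camera_params(name)
    K=np.array([[p['fx'],0,p['cx']],[0,p['fy'],p['cy']],[0,0,1.]])
    h,w=dep.shape
    u,v=np.meshgrid(np.arange(w),np.arange(h))
    pts=np.stack([u,v],-1).reshape(-1,1,2).astype(float)
    n=cv2.undistortPoints(pts,K,np.array([p['k1'],0,0,0,0.])).reshape(h,w,2)
    P=np.dstack([n[...,0]*dep,n[...,1]*dep,dep])
    if name=='wrist':
        M=np.array(p['mount']);P=P@M[:3,:3].T+M[:3,3]
        P=P@st[1].as_matrix().T+st[0]
    else:
        a=np.array(p['attitude']); A=R.from_quat(a).as_matrix() if a.size==4 else a.reshape(3,3)
        P=P@A.T+np.array(p['xyz'])
    return P
E
python3 - <<'E'
from h import *
for n in ['scene','side','wrist']:
    print(n,cams.camera_params(n))
    im,d=cams.read_camera(n)
    cv2.imwrite(f'pics/{n}0.png',im[...,::-1]); np.save(f'{n}0.npy',d)
print(ctrl.get_state())
E
```

```text
scene {'fx': 400.2273578266997, 'fy': 400.2273578266997, 'cx': 254.5252762874864, 'cy': 187.5526858206087, 'k1': -0.11766871770679331, 'xyz': array([0.77665885, 0.70915956, 1.11744173]), 'attitude': array([ 0.15273166,  0.94554402, -0.28292778, -0.05070922])}
side {'fx': 482.7969841548038, 'fy': 482.7969841548038, 'cx': 260.08287596849425, 'cy': 187.1674701042757, 'k1': -0.14079590644696613, 'xyz': array([ 0.26049373, -0.6347856 ,  0.87819041]), 'attitude': array([ 0.88841614, -0.1844862 ,  0.07870063, -0.4129017 ])}
wrist {'fx': 295.53148846345823, 'fy': 295.53148846345823, 'cx': 253.65215726576, 'cy': 195.2550594960827, 'k1': 0.015650903952456104, 'mount': array([[ 9.99999312e-01, -1.04996054e-03, -5.22805959e-04,
        -1.88213996e-03],
       [ 1.15828660e-03,  9.54188574e-01,  2.99203648e-01,
        -7.76792947e-02],
       [ 1.84703449e-04, -2.99204048e-01,  9.54189134e-01,
        -1.43451193e-01],
       [ 0.00000000e+00,  0.00000000e+00,  0.00000000e+00,
         1.00000000e+00]])}
{'time': 0.15, 'qpos': array([-1.50010883e-01,  2.87025079e-01,  1.57782197e+00, -3.00283351e-06,
        1.27861665e+00, -1.49983696e-01]), 'dq': array([ 0.00210778, -0.0020289 , -0.00538437, -0.00025748,  0.00029376,
        0.00136746]), 'joint_efforts': array([ 7.91554030e-04, -4.06602967e+01, -2.93140125e+01, -8.94972595e-05,
        3.96185191e-03, -2.97825103e-06]), 'eef_pos': array([6.74493018e-01, 9.81502112e-05, 2.30233142e-01]), 'tcp_rot': array([ 9.99999562e-01, -1.31596357e-05, -9.25233623e-04, -1.38379119e-04]), 'contact_force': array([ 0.62042097, -1.1324386 ,  0.05568994]), 'wrist_torque': array([-0.08469558,  0.00449371, -0.01261966]), 'opening': 0.9968413028768223}
```

View pics/scene0.png

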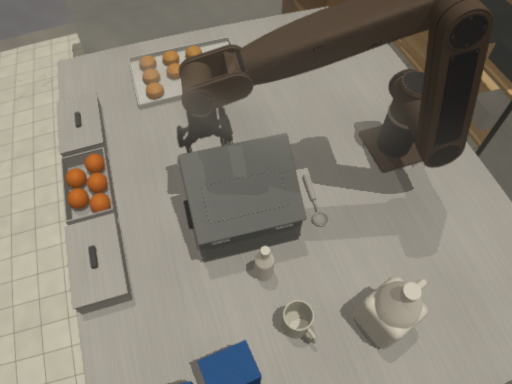

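View pics/side0.png

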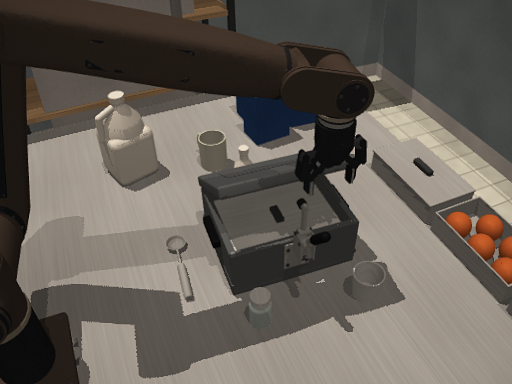

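View pics/wrist0.png

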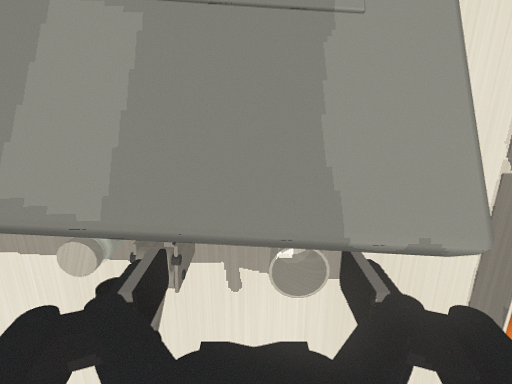

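```bash
python3 - <<'E'
from h import *
for n in ['scene','side','wrist']:
    st=pose()
    im,d=cams.read_camera(n)
    P=cloud(n,d,st)
    np.savez(f'{n}1.npz',P=P,im=im,d=d)
    for t in ['lid','carrier','lever','latch_pivot','shaker','steel_cup','squeeze','spoon','mug']:
        r=spotter.trace(t,n)
        for x in r[:2]:
            m=x['mask']; q=P[m&(d>0)]
            if len(q)<5: continue
            print(n,t,round(x['conf'],2),x['bbox'],m.sum(),'med',np.median(q,0).round(3),'lo',np.percentile(q,3,0).round(3),'hi',np.percentile(q,97,0).round(3))
        if r: np.save(f'm_{n}_{t}.npy',r[0]['mask'])
print(ctrl.get_state()['time'])
E
```

```text
scene lid 0.67 [178.8, 133.8, 126.8, 111.3] 10321 med [0.616 0.14  0.22 ] lo [0.468 0.041 0.157] hi [0.755 0.238 0.28 ]
scene carrier 0.57 [180.6, 109.3, 126.4, 152.5] 12147 med [0.617 0.156 0.208] lo [0.471 0.041 0.035] hi [0.757 0.239 0.279]
scene lever 0.43 [218.8, 108.6, 4.3, 20.4] 94 med [ 0.599 -0.113  0.248] lo [ 0.562 -0.337  0.001] hi [0.623 0.004 0.347]
scene latch_pivot 0.86 [180.7, 108.7, 125.1, 156.0] 12143 med [0.617 0.156 0.208] lo [0.471 0.041 0.033] hi [0.758 0.238 0.279]
scene shaker 0.62 [278.8, 296.5, 37.5, 47.7] 1110 med [0.561 0.476 0.036] lo [0.535 0.442 0.001] hi [0.609 0.538 0.097]
scene shaker 0.59 [179.0, 109.4, 129.6, 155.9] 12371 med [0.616 0.156 0.208] lo [0.469 0.039 0.029] hi [0.758 0.239 0.279]
scene squeeze 0.91 [252.5, 245.5, 18.9, 36.2] 563 med [0.61  0.32  0.105] lo [0.58  0.295 0.012] hi [0.631 0.335 0.162]
scene spoon 0.58 [302.7, 175.0, 25.2, 49.5] 263 med [0.367 0.177 0.013] lo [0.355 0.042 0.003] hi [0.389 0.213 0.024]
scene spoon 0.38 [178.4, 107.2, 128.6, 158.0] 12197 med [0.616 0.156 0.208] lo [0.47  0.041 0.034] hi [0.757 0.239 0.279]
sce
[... 1884 characters left out ...]
667 0.069 0.261] lo [0.585 0.029 0.233] hi [0.751 0.115 0.281]
wrist carrier 0.17 [2.1, 0.8, 486.4, 252.3] 115539 med [0.669 0.07  0.261] lo [0.586 0.032 0.234] hi [0.751 0.115 0.281]
wrist lever 0.54 [151.3, 272.0, 25.4, 58.6] 252 med [ 0.603 -0.071  0.192] lo [ 0.532 -0.233  0.001] hi [ 0.63  -0.009  0.268]
wrist latch_pivot 0.91 [0.0, 0.0, 490.1, 329.3] 116675 med [0.667 0.069 0.261] lo [0.586 0.03  0.233] hi [0.751 0.115 0.281]
wrist shaker 0.93 [53.9, 234.8, 74.9, 41.7] 1814 med [ 0.491 -0.08   0.09 ] lo [ 0.466 -0.099  0.043] hi [ 0.506 -0.062  0.092]
wrist steel_cup 0.64 [265.3, 245.9, 60.7, 51.2] 2535 med [ 0.729 -0.13   0.047] lo [ 0.693 -0.142  0.005] hi [ 0.755 -0.085  0.071]
1.65
```

```bash
python3 - <<'E'
from h import *
for n in ['scene','wrist']:
    z=np.load(n+'1.npz');P=z['P'];m=np.load(f'm_{n}_lid.npy')&(z['d']>0)
    q=P[m]; 
    for k in range(5):
        c=q.mean(0);nn=np.linalg.svd(q[::7]-c,full_matrices=False)[2][2]; nn*=np.sign(nn[2])
        q=q[abs((q-c)@nn)<.005]
    print(n,len(q),c.round(3),nn.round(4),'tilt',np.arccos(nn[2]).round(3),'yaw of own x',np.degrees(np.arctan2(-nn[1]*-1,-nn[0]*-1)).round(2))
    # lid along-axis: downhill direction horizontally = own x
    dx=nn[:2]/np.linalg.norm(nn[:2]); ey=np.array([-dx[1],dx[0]])
    s=q[:,:2]@dx; t=q[:,:2]@ey
    print('s range',np.percentile(s,[0.2,1,99,99.8]).round(4),'t',np.percentile(t,[.2,1,99,99.8]).round(4))
    lo=q[s<np.percentile(s,0.5)];print('front z',lo[:,2].mean())
# front wall & side walls using side cam
z=np.load('side1.npz');P=z['P'];m=np.load('m_side_carrier.npy')&(z['d']>0)
q=P[m]; f=q[(q[:,2]>.02)&(q[:,2]<.11)&(q[:,1]<.0)]
for k in range(5):
    A=np.c_[f[:,0],np.ones(len(f))];c,_,_,_=np.linalg.lstsq(A,f[:,1],rcond=None); r=f[:,1]-A@c; f=f[abs(r)<max(.003,np.median(abs(r))*2)]
print('front y=',c, len(f),'x rng',np.percentile(f[:,0],[.5,99.5]),'yaw normal',np.degrees(np.arctan2(1,-c[0])))
z=np.load('side1.npz');m=np.load('m_side_lever.npy')&(z['d']>0);q=z['P'][m]
q=q[np.argsort(q[:,1])][::15];print(q.round(3))
E
```

```text
scene 9767 [0.614 0.141 0.219] [0.032  0.5252 0.8504] tilt 0.554 yaw of own x 86.51
s range [0.0714 0.0745 0.2788 0.2806] t [-0.7527 -0.7502 -0.4512 -0.4485]
front z 0.28141998762738263
wrist 113079 [0.669 0.072 0.26 ] [0.0311 0.5215 0.8527] tilt 0.55 yaw of own x 86.59
s range [0.0713 0.0725 0.1585 0.1618] t [-0.7513 -0.7491 -0.5729 -0.5676]
front z 0.27971514434308353
front y= [-0.05486525  0.02387433] 2667 x rng [0.45500901 0.75097353] yaw normal 86.8596012573203
[[ 0.596 -0.136  0.253]
 [ 0.598 -0.133  0.252]
 [ 0.589 -0.131  0.251]
 [ 0.601 -0.129  0.26 ]
 [ 0.59  -0.127  0.262]
 [ 0.586 -0.125  0.25 ]
 [ 0.593 -0.123  0.26 ]
 [ 0.587 -0.118  0.242]
 [ 0.587 -0.112  0.244]
 [ 0.587 -0.106  0.231]
 [ 0.589 -0.1    0.232]
 [ 0.59  -0.092  0.205]
 [ 0.589 -0.087  0.209]
 [ 0.596 -0.072  0.148]
 [ 0.595 -0.07   0.181]
 [ 0.603 -0.066  0.154]
 [ 0.595 -0.065  0.15 ]
 [ 0.597 -0.064  0.16 ]
 [ 0.593 -0.063  0.163]
 [ 0.587 -0.061  0.176]
 [ 0.598 -0.055  0.177]
 [ 0.589 -0.051  0.177]
 [ 0.619 -0.01   0.131]]
```

```bash
python3 - <<'E'
from h import *
im=cv2.imread('pics/side0.png')
cv2.imwrite('pics/sidecrop.png',cv2.resize(im[140:340,190:400],None,fx=3.4,fy=2.95))
E
```

```text
(no output)
```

View pics/sidecrop.png

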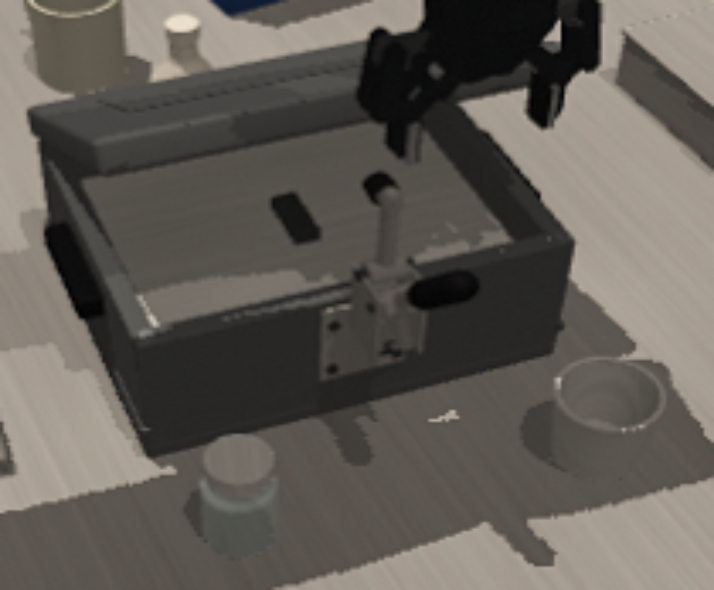

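Call:
send_rows(
  motion=[0,0,-3,0,4,0,0,-3,0,0,0,0,-3,0,0,0,0,-3,0,0,-0.5,-2.5,0,0,0,-0.5,-2.5,0,0,0,0,-2.5,0,0,0,0,0,0,0,0],
  grip_force=40,
)

```text
time: 2.45
eef_pos: [0.6646, 0.0762, 0.3559]
tcp_rot: [1.0, -0.001, -0.0, -0.0]
contact_force: [-1.1, 0.1, -0.5]
opening: 0.001
```

Call:
send_rows(
  motion=[0,0,3,0,0,0,0,3,0,0,0,0,2,0,0,0,0,1.5,0,0,0,0,1.5,0,0,0,0.2,1.5,0,0],
)

```text
time: 3.05
eef_pos: [0.6682, 0.072, 0.2335]
tcp_rot: [1.0, -0.001, 0.006, 0.001]
contact_force: [-0.7, -0.8, 2.4]
opening: -0.003
```

Call:
send_rows(
  motion=[0,0.3,1.5,0,0,0,0.3,1.5,0,0,0,0.3,1.5,0,0,0,0.3,1.5,0,0,0,0.2,1,0,0],
)

```text
time: 3.55
eef_pos: [0.6702, 0.0548, 0.1595]
tcp_rot: [1.0, -0.001, 0.008, 0.002]
contact_force: [-0.1, 0.7, 2.4]
opening: -0.001
```

Call:
send_rows(
  motion=[0,0,0.3,0,0,0,0,0.3,0,0,0,0,0.3,0,0,0,0,0.2,0,0],
)

```text
time: 3.95
eef_pos: [0.67, 0.0545, 0.1571]
tcp_rot: [1.0, -0.001, 0.005, 0.002]
contact_force: [-4.4, -0.4, 6.6]
opening: 0.001
```

Call:
send_rows(
  motion=[0,0,0.3,0,0,0,0,0.3,0,0,0,0,0.3,0,0,0,0,-2,0,0,0,0,-4,0,0,0,0,-4,0,0,0,0,-4,0,0],
)

```text
time: 4.65
eef_pos: [0.6645, 0.0566, 0.2881]
tcp_rot: [1.0, -0.001, -0.006, -0.0]
contact_force: [1.4, -0.2, 0.5]
opening: -0.001
```

```bash
python3 - <<'E'
from h import *
im,d=cams.read_camera('side'); cv2.imwrite('pics/side2.png',im[...,::-1])
P=cloud('side',d); dx=np.array([.0605,.998]);ey=np.array([-.998,.0605])
s=P[...,:2]@dx-.146; t=P[...,:2]@ey+.6005
def pl(P,m):
    q=P[m]
    A=np.c_[q[:,:2]@dx,np.ones(len(q))];c=np.linalg.lstsq(A,q[:,2],rcond=None)[0];print('slope,',c,len(q),q[:,2].mean())
m=(d>0)&(abs(t)<.14)&(s>-.11)&(s<.09)&(P[...,2]<.17)&(P[...,2]>.14); pl(P,m)
im,d=cams.read_camera('scene');P=cloud('scene',d);s=P[...,:2]@dx-.146; t=P[...,:2]@ey+.6005
m=(d>0)&(abs(t)<.14)&(s>-.11)&(s<.09)&(P[...,2]<.20)&(P[...,2]>.13); pl(P,m)
# lever grip pts
im,d=cams.read_camera('side');P=cloud('side',d)
r=spotter.trace('lever','side');q=P[r[0]['mask']&(d>0)];print(r[0]['conf'],np.percentile(q,[3,50,97],axis=0).round(3))
print(pose()[0],ctrl.get_state()['time'])
E
```

```text
slope, [0.00875979 0.15870036] 7243 0.15983816030934578
slope, [0.00526088 0.15844329] 5677 0.15918580164685997
0.56 [[ 0.586 -0.133  0.146]
 [ 0.593 -0.096  0.218]
 [ 0.605 -0.052  0.261]]
[0.66556694 0.05638906 0.28943442] 4.85
```

View pics/side2.png

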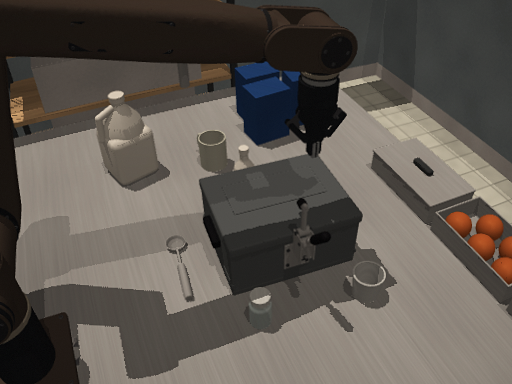

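The side view shows the lid shut and flat (slope ~0). The lever is still open with its grip at about pixel (320,239), and the clamp arm is upright at (303,205). Next I move over the lever.

Call:
send_rows(
  motion=[0,0,-4,0,0,0,3.5,0,0,0,0,4,0,0,0,0,4,0,0,0,0,4,0,0,0,-2,2.6,0,0,0,-2.5,0,0,0,0,-2.5,0,0,0,0,0,0,0,0,0],
)

```text
time: 5.75
eef_pos: [0.5867, -0.128, 0.3004]
tcp_rot: [1.0, 0.0, -0.025, -0.008]
contact_force: [-0.9, 0.8, 0.3]
opening: 0.002
```

Call:
send_rows(
  motion=[0.6,-0.3,0,0,0,0,0,0,0,0],
)

```text
time: 5.95
eef_pos: [0.5926, -0.1242, 0.2962]
tcp_rot: [1.0, 0.0, -0.027, -0.009]
contact_force: [-0.3, 0.5, -0.4]
opening: -0.003
```

Call:
send_rows(
  motion=[0.2,0,2,0,0,0.1,0,1.5,0,0,0.1,0,1,0,0,0.1,0,1,0,0],
)

```text
time: 6.35
eef_pos: [0.5992, -0.1219, 0.241]
tcp_rot: [1.0, 0.002, -0.024, -0.009]
contact_force: [-0.6, 0.8, 6.3]
opening: 0.001
```

Call:
send_rows(
  motion=[-0.2,0.2,1,0,0,-0.1,0.2,1,0,0,0,0.2,1,0,0,0,0.2,1,0,0],
)

```text
time: 6.75
eef_pos: [0.5994, -0.1309, 0.2078]
tcp_rot: [1.0, 0.003, -0.018, -0.005]
contact_force: [-2.0, -1.2, 7.2]
opening: -0.002
```

Call:
send_rows(
  motion=[-0.2,0.2,1,0,0,-0.2,0.1,1,0,0,0,0.1,1,0,0,0,0,1,0,0],
)

```text
time: 7.15
eef_pos: [0.5981, -0.1374, 0.1705]
tcp_rot: [1.0, 0.003, -0.013, -0.001]
contact_force: [-0.8, 0.3, -0.2]
opening: -0.001
```

Call:
send_rows(
  motion=[0,0,0.4,0,0,0,0,0.3,0,0],
)

```text
time: 7.35
eef_pos: [0.5983, -0.1374, 0.1684]
tcp_rot: [1.0, 0.004, -0.014, -0.001]
contact_force: [-7.3, 1.3, 19.4]
opening: 0.0
```

Firm stop at the expected end-stop height. Retract and check.

Call:
send_rows(
  motion=[0,0,-1.5,0,0,0,0,-3,0,0,0,0,-4,0,0,0,0,-4,0,0,0,0,-4,0,0,4,0,0,0,0,4,0,0,0,0,4,0,0,0,0,0,0,0,0,0],
)

```text
time: 8.25
eef_pos: [0.7235, -0.1323, 0.319]
tcp_rot: [1.0, 0.004, -0.024, -0.008]
contact_force: [-0.4, -0.2, -2.1]
opening: 0.002
```

```bash
python3 - <<'E'
from h import *
im,d=cams.read_camera('side'); cv2.imwrite('pics/side3.png',im[...,::-1])
P=cloud('side',d)
dx=np.array([.0605,.998]);ey=np.array([-.998,.0605])
s=P[...,:2]@dx+.019; t=P[...,:2]@ey+.6005
m=(d>0)&(abs(t)<.007)&(s>-.12)&(s<-.04)&(P[...,2]>.12)&(P[...,2]<.28)
print('lever top slope,icpt',np.polyfit(s[m],P[...,2][m],1),m.sum())
for n in ['shaker','steel_cup','spoon','mug']:
    r=spotter.trace(n,'side'); q=P[r[0]['mask']&(d>0)]; print(n,r[0]['conf'],r[0]['bbox'],np.median(q,0).round(3))
im,d=cams.read_camera('scene');P=cloud('scene',d);s=P[...,:2]@dx-.146; t=P[...,:2]@ey+.6005
m=(d>0)&(abs(t)<.14)&(s>-.11)&(s<.09)&(P[...,2]<.18)&(P[...,2]>.13);q=np.polyfit(s[m],P[...,2][m],1);print('lid',q)
print(ctrl.get_state()['contact_force'],pose()[0],ctrl.get_state()['time'])
E
```

```text
lever top slope,icpt [0.12572932 0.17927271] 296
shaker 0.96 [247.5, 288.0, 24.1, 41.6] [ 0.478 -0.1    0.068]
steel_cup 0.56 [197.1, 153.1, 169.4, 101.3] [0.591 0.084 0.159]
spoon 0.88 [166.1, 237.2, 25.9, 59.6] [0.368 0.139 0.016]
mug 0.57 [202.1, 152.6, 163.5, 143.9] [0.586 0.031 0.158]
lid [0.00376844 0.15930981]
[ 0.36204963  0.20188478 -0.01655934] [ 0.72027767 -0.13307135  0.32637692] 8.55
```

View pics/side3.png

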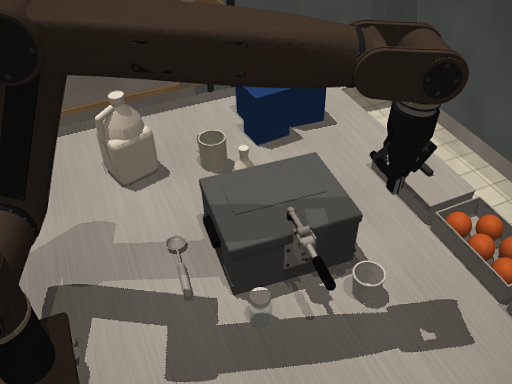

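The picture shows the lever down, its grip from about (310,250) to (330,285), just below level. The clamp foot is on the lid at (292,213), the lid is shut, the neighbours have not moved, and the gripper is clear in the air at (400,185).

```bash
python3 -c "
from plant import workorder
print(workorder.sign_off())"
```

```text
the job is handed in; nothing more can be done
None
```

I pushed the lid shut with the closed fingertips, then pushed the lever down until it snapped home. I raised the tool clear and handed the job in at about 8.6 s; sign-off gives no verdict, so the result rests on my own checks.

- **Lid:** it measures flat in the depth images, with a slope of about 0.004, and its top is at about 0.159 m. Nominal is 0.157 m.
- **Lever:** a further small push met a firm stop at 19 N, at 0.168 m, the height expected for the end stop. After the retract it stayed just below level, about 7° by a rough fit to the depth points against 4° nominal. The clamp foot is down on the lid.
- **Neighbours:** the shaker measures the same as before the moves. The spoon's median position came out 18 mm different between looks, but its outline in the picture did not move, so I take that as mask noise.
- **Check that failed:** the network did not find the steel cup or the mug in the last picture; it marked the carrier instead. By eye both stand where they were, as does what shows of the squeeze bottle.
- **Clearance:** the tool ended at about 0.33 m height, touching nothing, with close to zero contact force.

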